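Bring the eccentric's high spot under the sprung plunger

ROBOT

A 6-joint arm with a two-finger parallel gripper is mounted at the origin on the work surface. World frame = base frame: x ahead of the robot, y to its left, z up, the work surface at z = 0. Lengths are in mm, angles in rad, forces in N, time in s.
With the tool pointing down it reaches from about 275 to 1000 mm from the base axis. Payload 8.4 kg.
Tool frame: the origin (TCP) lies midway between the tips of the shut fingers; the grasp point (between the pads) lies grip_depth behind it (grip_depth is the distance from the TCP to the grasp point, in mm); z points along the fingers, y is the line along which they close (so a half turn about z gives the same grasp; the last joint's range is limited). The gripper opens to 85 mm and grips with 20 to 120 N. Pads are 22 mm wide; open, the fingers measure 114 mm over their backs; the gripper's body (76 mm by 85 mm) begins 54 mm behind the grasp point. The pads swing forward as they close: fully open they stand 13 mm farther back than shut.
Start: joints at [-1.138, 0.353, 1.633, -0, 1.155, -0.002], TCP at [263.267, -566.849, 202.681] pointing down, gripper open.
Joint ranges: [-2.63, 2.63], [-0.92, 2.1], [0.06, 2.66], [-1.3, 4.44], [0, 2.69], [-3.02, 3.02]. Speed limits (rad/s): [2.22, 2.22, 2.79, 3.14, 3.14, 3.14].

INTERFACE

Orientations are given as [roll, pitch, yaw] about the fixed x, y, z axes, in that order (R = Rz(yaw) Ry(pitch) Rx(roll)).
In Python, from rig import * gives the robot as it stands.
- The arm moves only by the shell command python3 -m creep 'ROWS' [FORCE]. ROWS is JSON, a list of rows, each an object of numbers: "x", "y", "z": the shift along the tool's x, y, z in mm; "rx", "ry", "rz": the turn, a rotation vector about the tool's x, y, z in rad; "hand": the finger opening in mm, from 0 to 85.4. A call has 1 to 20 rows; each row shifts and turns the commanded pose from where the row before left it, along the tool's axes as they then stand; what a row does not reach is not made up. A row lasts 1/8 s, in which the tool goes at most 62.5 mm and 10.7 degrees, less where a joint would pass 70% of its speed; a pose out of reach is approached as far as the arm can. A call with a gripper value outside its range is refused whole. The fingers move at their own pace and stop on an object; FORCE is the grip in N (left out, the last holds). Time passes only in rows, so rows that do not move let the fingers close. It gives the time, the measured TCP pose, the force, the opening and the grip force at its end, in the units of the state.
- sense(): the state, without advancing time (a new reading comes with each control period).
- grab_frame(name): name is "scene" or "top" or "wrist"; returns the picture (384x512x3 uint8, red, green, blue); there is no depth.
- get_calibration(name): a dict with "K" (3x3 intrinsics, pixels), "R" (3x3) and "t" (3): a world point X has camera coordinates R X + t. Camera axes: x right, y down, z forward; pixel columns grow to the right and rows downward; lengths in mm; the calibration is good to about 2 mm. A picture is of the moment at which its call begins: read the wrist's pose just before it. get_calibration takes no time and is no camera call; for the wrist camera it gives the pose at the moment of the call.
- sign_off(): hands the job in; it is judged then, once.
The state is a dict: "clock": time; "qpos": joint angles; "qvel": joint speeds; "joint_efforts": joint torques, N m; "eef_pos": TCP position; "tcp_rot": TCP orientation; "contact_force": force on the tool from outside, world axes, zero at the start; "wrist_torque": the same for the moment, N m; "opening": opening from 0.0 (shut) to 1.0 (fully open); "grasp_force": force on a finger pad.
Only numpy, scipy, OpenCV 4.12 (cv2) and the standard library are available. Lean on these libraries where they do the work, as an engineer would, in place of code of your own. Each camera call takes 0.05 s, during which the arm holds its last target. There are 200 camera calls.

TASK

Two bench centres stand on the pierced plate; one carries an eccentric (a plain disc set off-centre on its shaft), the other a grooved pulley that runs true. On the one with the eccentric, swing the crank by its pin until the disc's high spot pushes the sprung plunger as far out as it will go, then let go and leave it standing there. Leave the crank of the other one as it is.

Things in the scene. Friction and masses are not known exactly. Their poses are not given: they have to be found in the camera images.
- ecc_stand: the bench centre with the eccentric: fixed base 110x250x18 mm, grey end posts (y=-108, +108 mm, 116 high). Origin: under its centre, z up; yaw within 12 deg of the robot frame. A stiff 16 mm shaft along y, 100 mm above the origin, stays where left (0.12 Nm). On it at y=30 a plain disc, 68 mm across, 20 thick, 14 mm off-centre, up to 148 high; its angle to the crank varies.
- ecc_pin (a point): middle of its crank pin: aluminium, 12 mm thick, 44 long, along the stand's y at y=-50 mm, 70 mm from the shaft axis. The 8 mm crank arm is on its -y side, 25 mm off. It swings in an arc over the shaft: 0 straight up, positive to stand's +x. Starts between -1.5 and 0.05 rad. The high spot meets the plunger at a crank angle between -0.05 and 1.25 rad, further towards +x.
- ecc_plunger (a joint): how far its plunger (along x on the stand's +x side, y=30, in a guide block 114 mm high) is pushed out, m: 0 disc's low side, 0.028 high spot exactly at it; about 0.014 x (1 + cos of the high spot's angle from it). Spring 2 to 4 N. Fully out, the dark 24 mm disc on its tail is level with the outer end of the flat steel strip beside it, 176 mm from the shaft axis.
- plain_pin (a point): middle of the same kind of crank pin on the other bench centre, which carries the grooved pulley, 80 mm across, that runs true; its pin may lean either way. To be left alone.

How it is judged (in metres and radians):
At the end, for the whole second after the job is handed in: The eccentric's plunger is pushed out to within 1.5 mm of full (more than 26.5 mm of 28 mm, the high spot within about 27 degrees of the plunger) and stays there untouched; the other crank's pin is within 15 mm of where it was (value of joint ecc_plunger above 0.0265 m and distance of plain_pin from where it was at the start of the episode below 0.015 m).
It fails at once if the other bench centre's crank is turned (its pin moved more than 15 mm) (distance of plain_pin from where it was at the start of the episode above 0.015 m).
It also fails if it takes over 38 s, if anything falls off the work surface, if the arm or the gripper's body presses on something with over 40 N, if the wrist force passes 120 N, or if a joint passes its speed limit or range.

## Working session

There is one attempt and no reset: what is moved stays moved. The work goes in short steps, Python scripts to look and compute and a shell command to move; the robot and the scene stay as the last step left them, time stands still between calls to the robot, and variables do not carry over. Pictures are saved under pics/ and viewed, at most 10 in all, crops included, and the job is handed in when it is done.

```bash
mkdir -p pics; python3 - <<'E'
from rig import *
import cv2
s=sense();print(s)
for n in("scene","top"):
    cv2.imwrite(f"pics/{n}0.png",cv2.resize(grab_frame(n)[:,:,::-1],(800,600),interpolation=cv2.INTER_CUBIC))
    print(n,get_calibration(n))
E
```

```text
{'clock': 0.0, 'qpos': array([-1.13838872e+00,  3.53644129e-01,  1.63415338e+00, -2.56027467e-06,
        1.15516937e+00, -2.43174117e-03]), 'qvel': array([ 0.00096554, -0.00065249,  0.00111943, -0.00117213, -0.00036227,
       -0.00099711]), 'joint_efforts': array([-3.15500140e-03, -6.05263853e+01, -3.42068660e+01, -4.42666478e-04,
        9.35332733e-03, -8.32674004e-06]), 'eef_pos': array([ 263.055335  , -566.37609568,  201.95597092]), 'tcp_rot': array([-3.14021842e+00, -1.00088954e-06,  4.34840384e-01]), 'contact_force': array([ 0.26478469,  0.45789689, -0.2709099 ]), 'wrist_torque': array([-0.04791146, -0.03217217, -0.01408029]), 'grasp_force': 0.0, 'opening': 0.9997344839389403}
scene {'K': array([[437.63297609,   0.        , 262.05729726],
       [  0.        , 437.63297609, 196.12806601],
       [  0.        ,   0.        ,   1.        ]]), 'R': array([[ 0.75599473,  0.65452628, -0.00820455],
       [ 0.53477198, -0.62480651, -0.56888993],
       [-0.37747967,  0.42569023, -0.82237274]]), 't': array([-390.98297687, -216.20037512, 1108.11302752])}
top {'K': array([[409.77458667,   0.        , 255.7927568 ],
       [  0.        , 409.77458667, 199.77424305],
       [  0.        ,   0.        ,   1.        ]]), 'R': array([[ 0.00499601, -0.99909209,  0.04230891],
       [-0.9916307 , -0.01040823, -0.12868655],
       [ 0.12901008, -0.04131189, -0.99078238]]), 't': array([-57.35316681, 556.24471016, 796.17594745])}
```

View pics/scene0.png

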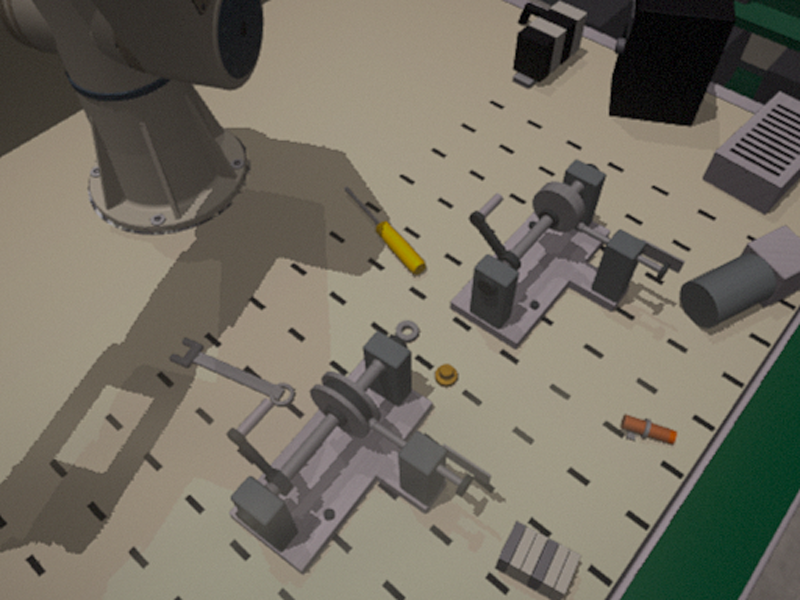

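View pics/top0.png

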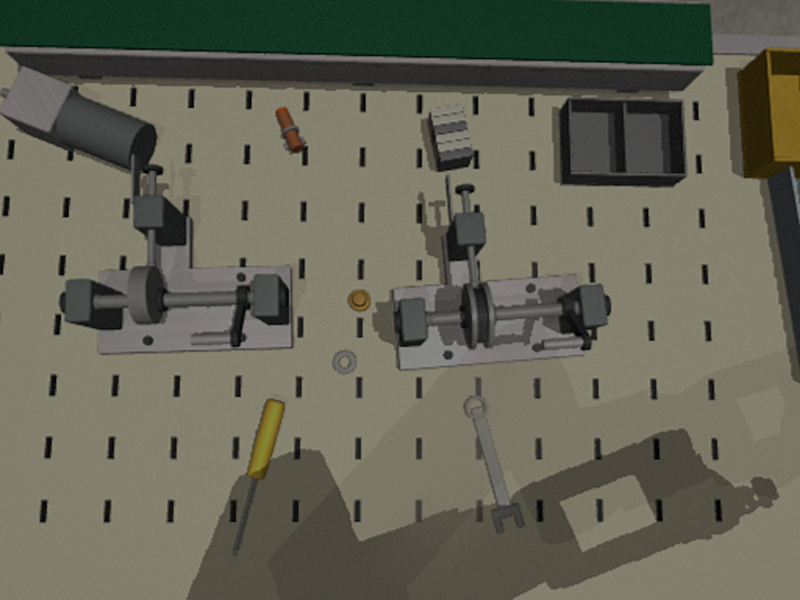

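The eccentric is the left stand in the top view: base corners (98,269), (292,265), (292,348), (98,353), pin middle at (214,338), plunger tail disc at about (152,170). In the scene view its pin runs from (475,217) to (500,198).

```bash
cat > h.py <<'E'
from rig import *
import numpy as np, cv2
C={n:get_calibration(n) for n in("scene","top")}
def ray(n,p,s=1.5625):
    c=C[n];d=c["R"].T@np.linalg.solve(c["K"],[(p[0]+.5)/s-.5,(p[1]+.5)/s-.5,1]);return -c["R"].T@c["t"],d
def onz(n,p,z,s=1.5625):
    o,d=ray(n,p,s);return o+d*(z-o[2])/d[2]
def tri(a,b):
    (o,d),(q,e)=ray("top",a),ray("scene",b)
    k=np.linalg.lstsq(np.c_[d,-e],q-o,rcond=None)[0];P,Q=o+d*k[0],q+e*k[1];return (P+Q)/2,np.linalg.norm(P-Q)
def proj(n,X,s=1.5625):
    c=C[n];p=c["K"]@(c["R"]@np.asarray(X,float)+c["t"]);return p[:2]/p[2]*s
E
python3 - <<'E'
from h import *
cor=np.array([onz("top",p,18) for p in[(98,269),(292,265),(292,348),(98,353)]]);print(cor.round(0));c=cor.mean(0)
y=(cor[0]-cor[1]+cor[3]-cor[2])[:2];yaw=np.arctan2(-y[0],y[1]);print("c",c,"yaw",yaw)
R=np.array([[np.cos(yaw),-np.sin(yaw)],[np.sin(yaw),np.cos(yaw)]])
P,e=tri((214,338),(488,208));print("pin",P,e,"local",R.T@(P-c)[:2])
T=onz("top",(152,170),100);print("tail local",R.T@(T-c)[:2])
for n in("top","scene"):
  g=grab_frame(n)[:,:,::-1]
  u,v=(proj(n,c+[0,0,60])/1.5625).astype(int) 
  u=max(u,90);v=max(v,70);v0=max(0,v-110 if n=="top" else v-70);u0=max(0,u-80)
  cr=g[v0:v0+140,u0:u0+170];print(n,u0,v0,cr.shape)
  cv2.imwrite(f"pics/{n}1.png",cv2.resize(cr,None,fx=4,fy=4,interpolation=cv2.INTER_CUBIC))
E
```

```text
[[613. 344.  18.]
 [622.  91.  18.]
 [511.  88.  18.]
 [502. 337.  18.]]
c [561.70747649 215.04566717  18.        ] yaw 0.03447088607737776
pin [511.8932816  158.23423579 146.05644757] 0.5831552443875656 local [-51.74255474 -55.06088246]
tail local [159.68326447  32.07949623]
top 36 82 (140, 170, 3)
scene 264 81 (140, 170, 3)
```

View pics/top1.png

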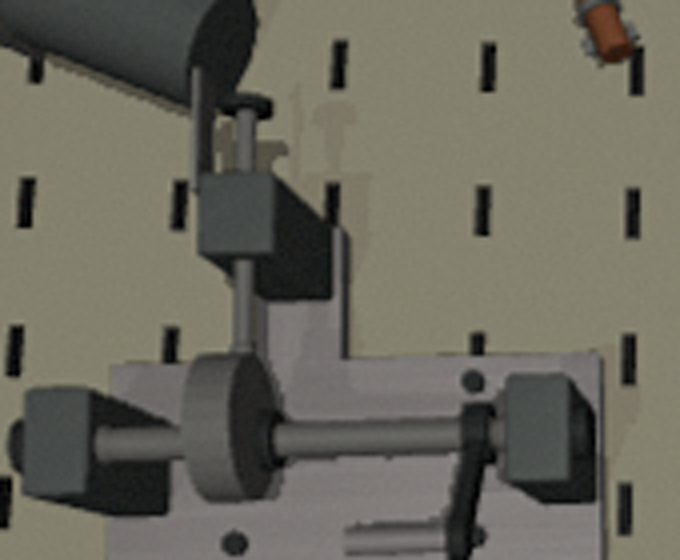

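View pics/scene1.png

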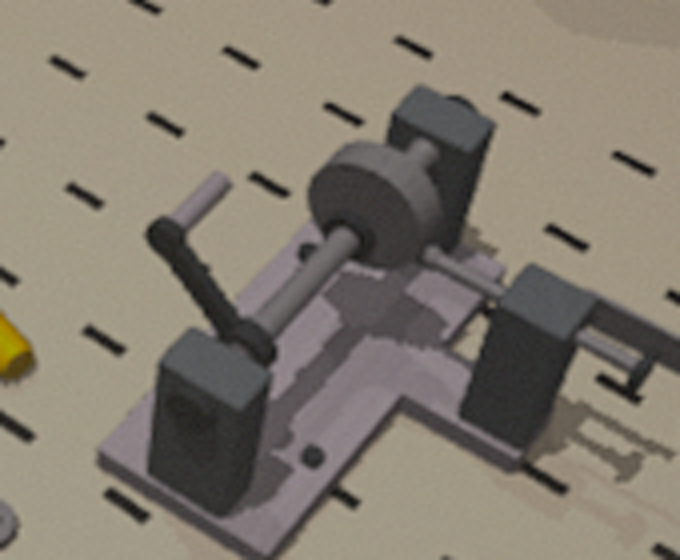

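Top crop: the tail disc's outer face is at about (246,98), the strip's outer end at about (197,68) and the pin from (345,540) to (450,537). The tail stands well short of the strip end. In the scene crop the pin middle is at (203,200), and the shaft leaves the disc near its lower edge, so the high spot points roughly up.

```bash
python3 - <<'E'
from h import *
import rig
print([k for k in dir(rig) if 'grip' in k.lower() or 'depth' in k.lower()], globals().get("grip_depth"))
f=lambda p,o:((o[0]+p[0]/4)*1.5625,(o[1]+p[1]/4)*1.5625)
t=lambda p:f(p,(36,82)); s=lambda p:f(p,(264,81))
P,e=tri(t((398,538)),s((203,200)));print("pin",P,e)
yaw=.034;R=np.array([[np.cos(yaw),-np.sin(yaw)],[np.sin(yaw),np.cos(yaw)]]);c=np.array([561.7,215])
print("pin local",R.T@(P[:2]-c))
for n,p in dict(tail=(246,98),strip=(197,68),shaftA=(140,443),shaftB=(380,438)).items(): print(n,R.T@(onz("top",t(p),100)[:2]-c))
E
```

```text
['grip_depth'] 18.700000000000003
pin [512.65363512 161.41003256 149.37234999] 4.569100194749289
pin local [-50.83972667 -51.89174028]
tail [164.2197914   31.87922549]
strip [179.386373    55.15610292]
shaftA [-0.76836349 76.74802432]
shaftB [ -0.90881269 -32.72521826]
```

```bash
python3 -m creep '[{"rz":-0.167,"z":-15},{"rz":-0.167,"z":-15},{"rz":-0.167,"z":-15},{"rz":-0.167,"z":-15},{"rz":-0.167,"z":-15},{"rz":-0.167,"z":-10},{"rz":-0.167,"z":-10},{}]'
```

```text
schema error: expected keys x, y, z, rx, ry, rz, hand
```

```bash
python3 -m creep '[{"x":0,"y":0,"z":-15,"rx":0,"ry":0,"rz":-0.167,"hand":85},{"x":0,"y":0,"z":-15,"rx":0,"ry":0,"rz":-0.167,"hand":85},{"x":0,"y":0,"z":-15,"rx":0,"ry":0,"rz":-0.167,"hand":85},{"x":0,"y":0,"z":-15,"rx":0,"ry":0,"rz":-0.167,"hand":85},{"x":0,"y":0,"z":-15,"rx":0,"ry":0,"rz":-0.167,"hand":85},{"x":0,"y":0,"z":-15,"rx":0,"ry":0,"rz":-0.167,"hand":85},{"x":0,"y":0,"z":-10,"rx":0,"ry":0,"rz":-0.167,"hand":85},{"x":0,"y":0,"z":0,"rx":0,"ry":0,"rz":0,"hand":85}]'
```

```text
clock: 1.2
eef_pos: [263.4, -567.2, 303.3]
tcp_rot: [3.141, 0.001, 1.603]
contact_force: [-0.2, 0.2, -0.2]
opening: 0.997
grasp_force: 0.0
```

```bash
python3 -m creep '[{"x":45,"y":17,"z":0,"rx":0,"ry":0,"rz":0,"hand":50},{"x":45,"y":17,"z":0,"rx":0,"ry":0,"rz":0,"hand":50},{"x":45,"y":17,"z":0,"rx":0,"ry":0,"rz":0,"hand":50},{"x":45,"y":17,"z":0,"rx":0,"ry":0,"rz":0,"hand":50},{"x":45,"y":17,"z":0,"rx":0,"ry":0,"rz":0,"hand":50},{"x":45,"y":17,"z":0,"rx":0,"ry":0,"rz":0,"hand":50},{"x":45,"y":17,"z":0,"rx":0,"ry":0,"rz":0,"hand":50},{"x":45,"y":17,"z":0,"rx":0,"ry":0,"rz":0,"hand":50},{"x":45,"y":17,"z":0,"rx":0,"ry":0,"rz":0,"hand":50},{"x":45,"y":17,"z":0,"rx":0,"ry":0,"rz":0,"hand":50},{"x":45,"y":17,"z":0,"rx":0,"ry":0,"rz":0,"hand":50},{"x":45,"y":17,"z":0,"rx":0,"ry":0,"rz":0,"hand":50},{"x":45,"y":17,"z":0,"rx":0,"ry":0,"rz":0,"hand":50},{"x":45,"y":17,"z":0,"rx":0,"ry":0,"rz":0,"hand":50},{"x":45,"y":17,"z":0,"rx":0,"ry":0,"rz":0,"hand":50},{"x":45,"y":17,"z":0,"rx":0,"ry":0,"rz":0,"hand":50},{"x":0,"y":0,"z":0,"rx":0,"ry":0,"rz":0,"hand":50},{"x":0,"y":0,"z":0,"rx":0,"ry":0,"rz":0,"hand":50}]'
python3 - <<'E'
from h import *
cv2.imwrite("pics/wrist2.png",grab_frame("wrist")[:,:,::-1]);w=get_calibration("wrist")
for X in [(512.6,162,148)]:
  p=w["K"]@(w["R"]@np.array(X)+w["t"]);print(p[:2]/p[2])
E
```

```text
clock: 3.45
eef_pos: [510.8, 161.3, 301.9]
tcp_rot: [-3.14, 0.001, 1.602]
contact_force: [-0.1, -0.5, -0.5]
opening: 0.587
grasp_force: 0.0
[257.61991375 170.88836392]
```

View pics/wrist2.png

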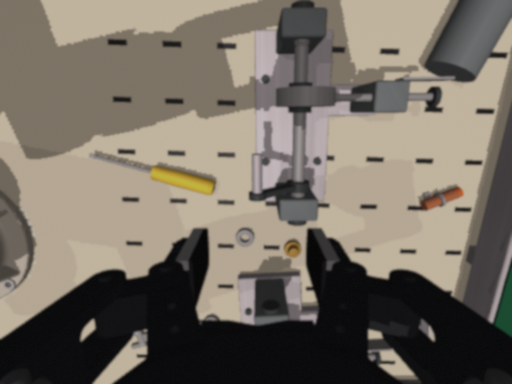

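Wrist view: the pin runs from (258,155) to (256,193), where I predicted it, midway across between the fingers. I'll descend around it and cage it.

```bash
python3 -m creep '[{"x":0,"y":2,"z":30,"rx":0,"ry":0,"rz":0,"hand":50},{"x":0,"y":0,"z":30,"rx":0,"ry":0,"rz":0,"hand":50},{"x":0,"y":0,"z":30,"rx":0,"ry":0,"rz":0,"hand":50},{"x":0,"y":0,"z":30,"rx":0,"ry":0,"rz":0,"hand":50},{"x":0,"y":0,"z":26,"rx":0,"ry":0,"rz":0,"hand":50},{"x":0,"y":0,"z":26,"rx":0,"ry":0,"rz":0,"hand":50},{"x":0,"y":0,"z":0,"rx":0,"ry":0,"rz":0,"hand":18},{"x":0,"y":0,"z":0,"rx":0,"ry":0,"rz":0,"hand":18},{"x":0,"y":0,"z":0,"rx":0,"ry":0,"rz":0,"hand":18},{"x":0,"y":0,"z":0,"rx":0,"ry":0,"rz":0,"hand":18},{"x":0,"y":0,"z":0,"rx":0,"ry":0,"rz":0,"hand":18},{"x":0,"y":0,"z":0,"rx":0,"ry":0,"rz":0,"hand":18}]' 20
python3 - <<'E'
import numpy as np
a=np.linspace(-.80,.84,15);print(np.c_[np.diff(70*np.sin(a)),-np.diff(70*np.cos(a))].round(1).tolist())
from h import *
w=grab_frame("wrist");cv2.imwrite("pics/scene3.png",np.hstack([cv2.resize(grab_frame("scene")[81:221,264:434,::-1],(600,500)) , cv2.resize(w[150:,200:320,::-1],(200,500))]))
E
```

```text
clock: 5.0
eef_pos: [513.4, 161.9, 130.8]
tcp_rot: [3.141, -0.0, 1.604]
contact_force: [-0.1, 0.5, -0.2]
opening: 0.211
grasp_force: 0.0
[[6.0, -5.5], [6.6, -4.8], [7.2, -4.0], [7.6, -3.1], [7.9, -2.2], [8.1, -1.3], [8.2, -0.3], [8.2, 0.6], [8.0, 1.6], [7.8, 2.5], [7.4, 3.4], [7.0, 4.3], [6.5, 5.1], [5.8, 5.8]]
```

View pics/scene3.png

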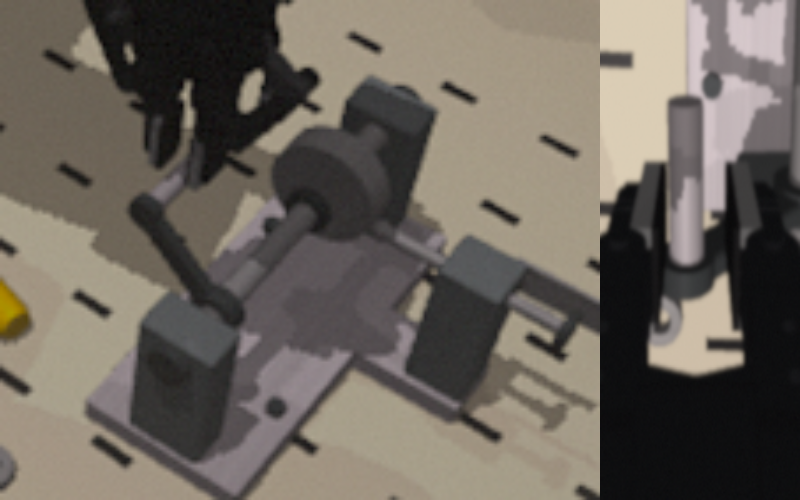

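The scene crop and the wrist strip both show the pin between the fingers. Now I'll swing it along the arc.

```bash
python3 -m creep '[{"x":0,"y":6,"z":-5.5,"rx":0,"ry":0,"rz":0,"hand":18},{"x":0,"y":6.5,"z":-5,"rx":0,"ry":0,"rz":0,"hand":18},{"x":0,"y":7,"z":-4,"rx":0,"ry":0,"rz":0,"hand":18},{"x":0,"y":7.5,"z":-3,"rx":0,"ry":0,"rz":0,"hand":18},{"x":0,"y":8,"z":-2,"rx":0,"ry":0,"rz":0,"hand":18},{"x":0,"y":8,"z":-1.5,"rx":0,"ry":0,"rz":0,"hand":18},{"x":0,"y":8,"z":0,"rx":0,"ry":0,"rz":0,"hand":18},{"x":0,"y":8,"z":0.5,"rx":0,"ry":0,"rz":0,"hand":18},{"x":0,"y":8,"z":1.5,"rx":0,"ry":0,"rz":0,"hand":18},{"x":0,"y":8,"z":2.5,"rx":0,"ry":0,"rz":0,"hand":18},{"x":0,"y":7.5,"z":3.5,"rx":0,"ry":0,"rz":0,"hand":18},{"x":0,"y":7,"z":4,"rx":0,"ry":0,"rz":0,"hand":18},{"x":0,"y":6.5,"z":5,"rx":0,"ry":0,"rz":0,"hand":18},{"x":0,"y":6,"z":6,"rx":0,"ry":0,"rz":0,"hand":18},{"x":0,"y":0,"z":0,"rx":0,"ry":0,"rz":0,"hand":18},{"x":0,"y":0,"z":0,"rx":0,"ry":0,"rz":0,"hand":18}]'
python3 - <<'E'
from h import *
a=cv2.resize(grab_frame("scene")[81:221,264:434,::-1],(400,330),interpolation=2)
b=cv2.resize(grab_frame("top")[82:222,36:206,::-1],(400,330),interpolation=2)
cv2.imwrite("pics/s4.png",np.hstack([a,b]))
E
```

```text
clock: 7.1
eef_pos: [615.1, 165.2, 128.6]
tcp_rot: [-3.141, 0.0, 1.604]
contact_force: [0.7, -0.5, 0.2]
opening: 0.213
grasp_force: 0.0
```

View pics/s4.png

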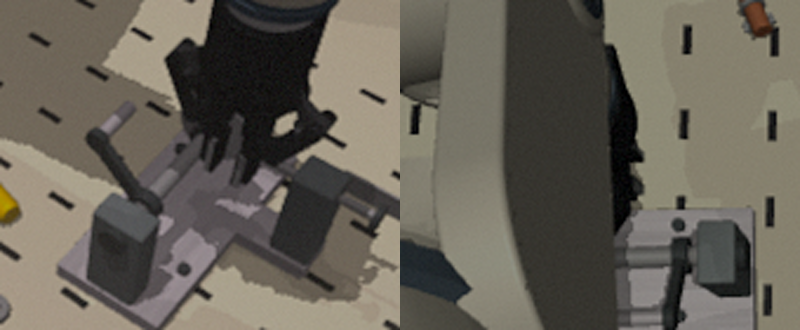

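The pin was not picked up: the crank still leans to about -0.8 while the fingers are past it. I'll check where the pin is from the wrist pictures I already have.

```bash
python3 - <<'E'
from h import *
w=get_calibration("wrist");s=sense();cam=-w["R"].T@w["t"];off=cam-s["eef_pos"];print("off",off)
R,K=w["R"],w["K"]
def pr(X,tcp): q=K@(R@(np.asarray(X)-tcp-off));return (q[:2]/q[2]).round(1)
A=np.array([510.8,161.3,301.9]);B=np.array([513.4,161.9,130.8])
def ry(p,tcp): return tcp+off,R.T@np.linalg.solve(K,[p[0],p[1],1])
def tr(rs):
    M=np.zeros((3,3));b=np.zeros(3)
    for o,d in rs:
        d=d/np.linalg.norm(d);Q=np.eye(3)-np.outer(d,d);M+=Q;b+=Q@o
    X=np.linalg.solve(M,b);return X.round(1),[float(np.linalg.norm((np.eye(3)-np.outer(d,d)/(d@d))@(X-o)).__round__(1)) for o,d in rs]
f=lambda p,o:((o[0]+p[0]/4)*1.5625,(o[1]+p[1]/4)*1.5625)
free=[ry((258,154),A),ry((251,200),B),ray("top",f((345,540),(36,82))),ray("scene",f((224,181),(264,81)))]
near=[ry((256,193),A),ry((252,272),B),ray("top",f((450,537),(36,82))),ray("scene",f((183,220),(264,81)))]
for r in(free,near): print(tr(r),"wrist only",tr(r[:2]),"fixed only",tr(r[2:]))
for y in(30,8,-30): print("pin model B",pr((512.6,162+y,148),B))
for dx in(-9,9): print("tip",pr(B+[dx,0,0],B), (proj("scene",B+[dx,0,0],1)-[264,81])*np.array([600/170,500/140]))
E
```

```text
off [ -0.70634517  65.21663063 172.10886132]
(array([511.7, 181.6, 148. ]), [0.9, 1.5, 1.8, 1.6]) wrist only (array([511.7, 182.9, 156.6]), [0.8, 0.8]) fixed only (array([511. , 184.4, 143.8]), [0.7, 0.7])
(array([513.2, 139.3, 153.9]), [1.7, 0.6, 3.3, 5.1]) wrist only (array([512.2, 137.1, 149.6]), [0.5, 0.5]) fixed only (array([514.2, 139.6, 153.6]), [4.1, 4.1])
pin model B [254.8 179.4]
pin model B [253.6 217.9]
pin model B [251.7 278.3]
tip [240.3 220.1] [160.47954993 194.20563865]
tip [269.3 221. ] [185.87944581 209.76368855]
```

The pin position holds. The tips sit about 13 mm higher than the TCP at this opening, so the fingers rode over the pin. I'll go back and take it deeper.

```bash
python3 -m creep '[{"x":0,"y":0,"z":-35,"rx":0,"ry":0,"rz":0,"hand":50},{"x":0,"y":0,"z":-35,"rx":0,"ry":0,"rz":0,"hand":50},{"x":0,"y":-34,"z":0,"rx":0,"ry":0,"rz":0,"hand":50},{"x":0,"y":-34,"z":0,"rx":0,"ry":0,"rz":0,"hand":50},{"x":0,"y":-35,"z":0,"rx":0,"ry":0,"rz":0,"hand":50},{"x":0,"y":0,"z":0,"rx":0,"ry":0,"rz":0,"hand":50},{"x":0,"y":0,"z":28,"rx":0,"ry":0,"rz":0,"hand":50},{"x":0,"y":0,"z":28,"rx":0,"ry":0,"rz":0,"hand":50},{"x":0,"y":0,"z":27,"rx":0,"ry":0,"rz":0,"hand":50},{"x":0,"y":0,"z":0,"rx":0,"ry":0,"rz":0,"hand":18},{"x":0,"y":0,"z":0,"rx":0,"ry":0,"rz":0,"hand":18},{"x":0,"y":0,"z":0,"rx":0,"ry":0,"rz":0,"hand":18},{"x":0,"y":0,"z":0,"rx":0,"ry":0,"rz":0,"hand":18},{"x":0,"y":0,"z":0,"rx":0,"ry":0,"rz":0,"hand":18}]'
```

```text
clock: 8.95
eef_pos: [512.8, 161.9, 116.3]
tcp_rot: [3.14, -0.0, 1.604]
contact_force: [0.0, -0.7, -0.3]
opening: 0.213
grasp_force: 0.0
```

```bash
python3 -m creep '[{"x":0,"y":6,"z":-5,"rx":0,"ry":0,"rz":0,"hand":18},{"x":0,"y":6.5,"z":-5,"rx":0,"ry":0,"rz":0,"hand":18},{"x":0,"y":7,"z":-4,"rx":0,"ry":0,"rz":0,"hand":18},{"x":0,"y":7.5,"z":-3,"rx":0,"ry":0,"rz":0,"hand":18},{"x":0,"y":8,"z":-2,"rx":0,"ry":0,"rz":0,"hand":18},{"x":0,"y":8,"z":-1.5,"rx":0,"ry":0,"rz":0,"hand":18},{"x":0,"y":8,"z":0,"rx":0,"ry":0,"rz":0,"hand":18}]'
python3 -m creep '[{"x":0,"y":8,"z":0.5,"rx":0,"ry":0,"rz":0,"hand":18},{"x":0,"y":8,"z":1.5,"rx":0,"ry":0,"rz":0,"hand":18},{"x":0,"y":8,"z":2.5,"rx":0,"ry":0,"rz":0,"hand":18},{"x":0,"y":7.5,"z":3.5,"rx":0,"ry":0,"rz":0,"hand":18},{"x":0,"y":7,"z":4,"rx":0,"ry":0,"rz":0,"hand":18},{"x":0,"y":6.5,"z":5,"rx":0,"ry":0,"rz":0,"hand":18},{"x":0,"y":6,"z":6,"rx":0,"ry":0,"rz":0,"hand":18},{"x":0,"y":0,"z":0,"rx":0,"ry":0,"rz":0,"hand":18},{"x":0,"y":0,"z":0,"rx":0,"ry":0,"rz":0,"hand":18}]'
python3 - <<'E'
from h import *
a=cv2.resize(grab_frame("scene")[81:221,264:434,::-1],(680,560),interpolation=2)
cv2.imwrite("pics/s5.png",a)
E
```

```text
clock: 9.82
eef_pos: [563.5, 163.5, 136.5]
tcp_rot: [-3.141, 0.0, 1.604]
contact_force: [-4.3, 0.3, 1.9]
opening: 0.207
grasp_force: 1.9
clock: 10.95
eef_pos: [614.6, 165.2, 113.2]
tcp_rot: [3.141, -0.0, 1.604]
contact_force: [-0.3, -0.5, -0.5]
opening: 0.212
grasp_force: 0.0
```

View pics/s5.png

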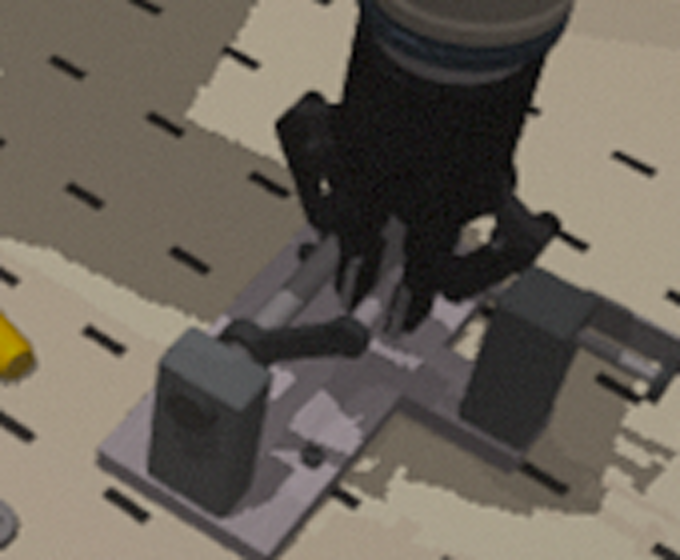

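The crank now leans to about +0.8 and the tail disc has moved out to about (660,378). I'll open a little, lift clear and check the plunger.

```bash
python3 -m creep '[{"x":0,"y":0,"z":0,"rx":0,"ry":0,"rz":0,"hand":30},{"x":0,"y":0,"z":0,"rx":0,"ry":0,"rz":0,"hand":30},{"x":0,"y":0,"z":0,"rx":0,"ry":0,"rz":0,"hand":30},{"x":0,"y":0,"z":-15,"rx":0,"ry":0,"rz":0,"hand":30},{"x":0,"y":0,"z":-30,"rx":0,"ry":0,"rz":0,"hand":30},{"x":0,"y":0,"z":-40,"rx":0,"ry":0,"rz":0,"hand":30},{"x":0,"y":0,"z":-40,"rx":0,"ry":0,"rz":0,"hand":30},{"x":0,"y":0,"z":-40,"rx":0,"ry":0,"rz":0,"hand":30},{"x":0,"y":-40,"z":0,"rx":0,"ry":0,"rz":0,"hand":30},{"x":0,"y":-50,"z":0,"rx":0,"ry":0,"rz":0,"hand":30},{"x":0,"y":-50,"z":0,"rx":0,"ry":0,"rz":0,"hand":30},{"x":-50,"y":-50,"z":0,"rx":0,"ry":0,"rz":0,"hand":30},{"x":-50,"y":-50,"z":0,"rx":0,"ry":0,"rz":0,"hand":30},{"x":-60,"y":0,"z":0,"rx":0,"ry":0,"rz":0,"hand":30},{"x":-60,"y":0,"z":0,"rx":0,"ry":0,"rz":0,"hand":30},{"x":0,"y":0,"z":0,"rx":0,"ry":0,"rz":0,"hand":30}]'
python3 - <<'E'
from h import *
a=cv2.resize(grab_frame("scene")[81:221,264:434,::-1],(400,330),interpolation=2)
b=cv2.resize(grab_frame("top")[82:222,36:206,::-1],(680,560),interpolation=2)
cv2.imwrite("pics/s6.png",np.hstack([cv2.copyMakeBorder(a[:, 280:],0,230,0,0,0),b]))
E
```

```text
clock: 13.0
eef_pos: [392.9, -54.3, 279.4]
tcp_rot: [3.14, 0.001, 1.598]
contact_force: [0.2, 0.1, -0.3]
opening: 0.353
grasp_force: 0.0
```

View pics/s6.png

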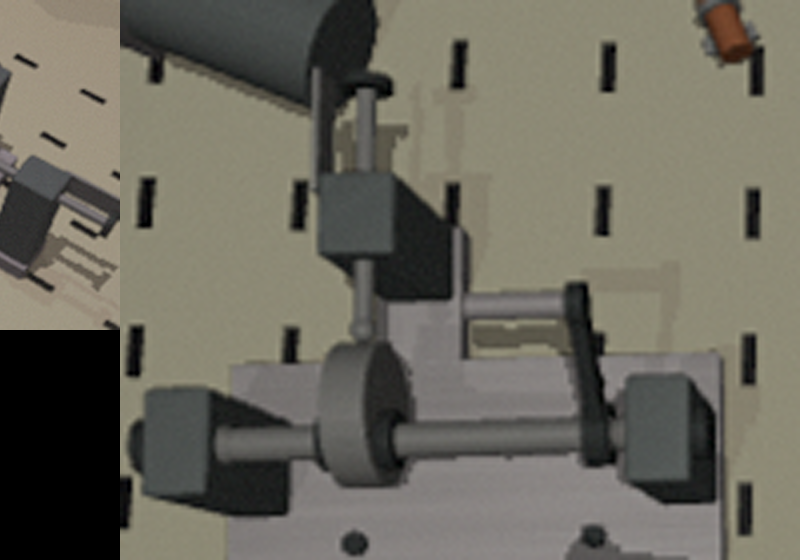

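The arm is clear. The tail disc's outermost rim is at v≈70 and the strip end at v≈67, so they look nearly level. I'll compare them closely, before against after, and work out the crank angle.

```bash
python3 - <<'E'
from h import *
from scipy.optimize import brentq
n=grab_frame("top")[82:222,36:206,::-1]
o=cv2.imread("pics/top1.png")
N=cv2.resize(n,None,fx=4,fy=4,interpolation=cv2.INTER_CUBIC)
z=lambda i:cv2.resize(i[50:200,170:300],(390,450),interpolation=2)
cv2.imwrite("pics/s7.png",cv2.convertScaleAbs(np.hstack([z(o),z(N)]),alpha=1.6))
yaw=.034;R=np.array([[np.cos(yaw),-np.sin(yaw)],[np.sin(yaw),np.cos(yaw)]]);c=np.array([561.7,215])
loc=lambda p,h:R.T@(onz("top",((36+p[0]/4)*1.5625,(82+p[1]/4)*1.5625),h)[:2]-c)+[.8,0]
for p in((398,538),(395,303)):
    h=lambda a:loc(p,100+70*np.cos(a))[0]-70*np.sin(a)
    a=brentq(h,-1.3,1.3);print("crank",a,loc(p,100+70*np.cos(a)))
print("mm per 4x px",[(loc((246,v),112)[0]).round(1) for v in(60,70,80,90)])
E
```

```text
crank -0.8266198005659525 [-51.49521616 -53.09073539]
crank 0.8567246481315492 [ 52.89910776 -50.51525581]
mm per 4x px [np.float64(179.1), np.float64(174.2), np.float64(169.3), np.float64(164.4)]
```

View pics/s7.png

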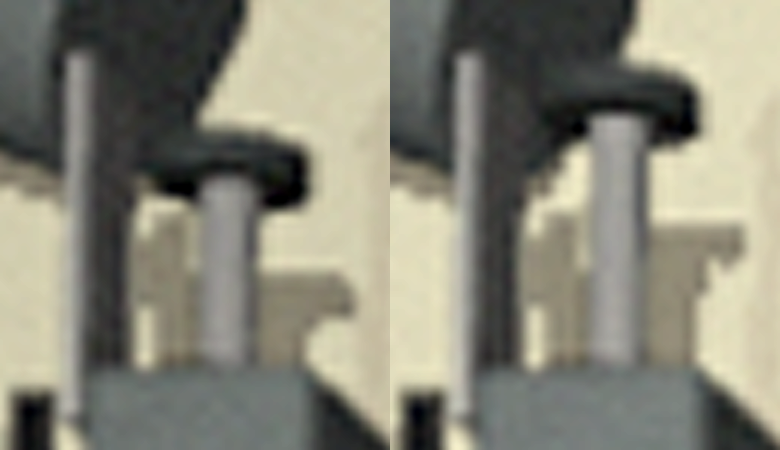

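From the before and after positions, the tail moved 10.9 mm while the crank turned 1.68 rad. That puts the high spot about 0.3 rad past the plunger (27.4 mm), so it passes, but not by much. There is time to bring it back about 0.28 rad.

```bash
python3 -m creep '[{"x":30,"y":32.7,"z":0,"rx":0,"ry":0,"rz":0,"hand":30},{"x":30,"y":32.7,"z":0,"rx":0,"ry":0,"rz":0,"hand":30},{"x":30,"y":32.7,"z":0,"rx":0,"ry":0,"rz":0,"hand":30},{"x":30,"y":32.7,"z":0,"rx":0,"ry":0,"rz":0,"hand":30},{"x":30,"y":32.7,"z":0,"rx":0,"ry":0,"rz":0,"hand":30},{"x":30,"y":32.7,"z":0,"rx":0,"ry":0,"rz":0,"hand":30},{"x":32,"y":32.7,"z":0,"rx":0,"ry":0,"rz":0,"hand":30},{"x":0,"y":0,"z":0,"rx":0,"ry":0,"rz":0,"hand":30},{"x":0,"y":0,"z":0,"rx":0,"ry":0,"rz":0,"hand":30}]'
```

```text
clock: 14.28
eef_pos: [613.5, 170.2, 277.8]
tcp_rot: [-3.14, 0.0, 1.606]
contact_force: [-0.4, -0.2, 0.1]
opening: 0.354
grasp_force: 0.0
```

```bash
python3 -m creep '[{"x":-5,"y":1.5,"z":30,"rx":0,"ry":0,"rz":0,"hand":32},{"x":0,"y":0,"z":30,"rx":0,"ry":0,"rz":0,"hand":32},{"x":0,"y":0,"z":30,"rx":0,"ry":0,"rz":0,"hand":32},{"x":0,"y":0,"z":25,"rx":0,"ry":0,"rz":0,"hand":32},{"x":0,"y":0,"z":25,"rx":0,"ry":0,"rz":0,"hand":32},{"x":0,"y":0,"z":24,"rx":0,"ry":0,"rz":0,"hand":32},{"x":0,"y":0,"z":0,"rx":0,"ry":0,"rz":0,"hand":18},{"x":0,"y":0,"z":0,"rx":0,"ry":0,"rz":0,"hand":18},{"x":0,"y":0,"z":0,"rx":0,"ry":0,"rz":0,"hand":18},{"x":0,"y":0,"z":0,"rx":0,"ry":0,"rz":0,"hand":18}]'
python3 -m creep '[{"x":0,"y":-5,"z":-5,"rx":0,"ry":0,"rz":0,"hand":18},{"x":0,"y":-5,"z":-4,"rx":0,"ry":0,"rz":0,"hand":18},{"x":0,"y":-5,"z":-3,"rx":0,"ry":0,"rz":0,"hand":18},{"x":0,"y":-4,"z":-2,"rx":0,"ry":0,"rz":0,"hand":18},{"x":0,"y":0,"z":0,"rx":0,"ry":0,"rz":0,"hand":18},{"x":0,"y":0,"z":0,"rx":0,"ry":0,"rz":0,"hand":18}]'
```

```text
clock: 15.52
eef_pos: [616.6, 163.9, 115.1]
tcp_rot: [3.141, -0.0, 1.604]
contact_force: [-1.8, -0.0, 1.0]
opening: 0.212
grasp_force: 0.7
clock: 16.27
eef_pos: [599.7, 163.3, 130.3]
tcp_rot: [3.136, -0.0, 1.604]
contact_force: [4.1, -1.6, 5.9]
opening: 0.213
grasp_force: 3.2
```

```bash
python3 -m creep '[{"x":0,"y":0,"z":0,"rx":0,"ry":0,"rz":0,"hand":30},{"x":0,"y":0,"z":0,"rx":0,"ry":0,"rz":0,"hand":30},{"x":0,"y":2,"z":0,"rx":0,"ry":0,"rz":0,"hand":30},{"x":0,"y":0,"z":-15,"rx":0,"ry":0,"rz":0,"hand":30},{"x":0,"y":0,"z":-30,"rx":0,"ry":0,"rz":0,"hand":30},{"x":0,"y":0,"z":-40,"rx":0,"ry":0,"rz":0,"hand":30},{"x":0,"y":0,"z":-40,"rx":0,"ry":0,"rz":0,"hand":30},{"x":0,"y":0,"z":-40,"rx":0,"ry":0,"rz":0,"hand":30},{"x":0,"y":-40,"z":0,"rx":0,"ry":0,"rz":0,"hand":30},{"x":0,"y":-50,"z":0,"rx":0,"ry":0,"rz":0,"hand":30},{"x":0,"y":-50,"z":0,"rx":0,"ry":0,"rz":0,"hand":30},{"x":-50,"y":-40,"z":0,"rx":0,"ry":0,"rz":0,"hand":30},{"x":-50,"y":-40,"z":0,"rx":0,"ry":0,"rz":0,"hand":30},{"x":-60,"y":0,"z":0,"rx":0,"ry":0,"rz":0,"hand":30},{"x":-60,"y":0,"z":0,"rx":0,"ry":0,"rz":0,"hand":30},{"x":0,"y":0,"z":0,"rx":0,"ry":0,"rz":0,"hand":30}]'
python3 - <<'E'
from h import *
g=np.mean([grab_frame("top")[82:222,36:206,::-1].astype(float) for _ in range(4)],0).astype(np.uint8)
N=cv2.resize(g,None,fx=4,fy=4,interpolation=cv2.INTER_CUBIC);o=cv2.imread("pics/top1.png");p=cv2.imread("pics/s6.png")[:,120:]
cv2.imwrite("pics/s8.png",N)
# tail: rod end/dark disc boundary + disc right end; crank: arm tip with pin
for nm,i in(("start",o),("first",p),("now",N)):
    y=cv2.cvtColor(i,6).astype(int)
    print(nm,"rod col",[int(v) for v in y[72:132:3,242:252].mean(1)],"right rim",[int(v) for v in y[66:132:3,262:268].mean(1)])
t=p[270:325,340:475]; r=cv2.matchTemplate(N[200:400],t,5);print("pin shift",cv2.minMaxLoc(r)[1::2],"was (340,70)")
t=o[86:122,225:275]
for i in(p,N): print("tail at",cv2.minMaxLoc(cv2.matchTemplate(i[55:135,200:300],t,5))[1::2])
E
```

```text
clock: 18.27
eef_pos: [388.4, -65.1, 294.3]
tcp_rot: [3.14, 0.001, 1.597]
contact_force: [0.4, 0.5, -0.0]
opening: 0.348
grasp_force: 0.0
start rod col [97, 112, 120, 125, 130, 130, 114, 76, 44, 33, 34, 15, 41, 76, 91, 91, 90, 89, 88, 88] right rim [127, 128, 126, 126, 127, 128, 127, 128, 128, 128, 89, 41, 17, 22, 17, 7, 1, 6, 78, 133, 131, 130]
first rod col [56, 43, 39, 31, 9, 37, 95, 99, 100, 97, 95, 96, 94, 94, 94, 94, 94, 94, 94, 96] right rim [140, 142, 116, 70, 33, 25, 23, 18, 8, 4, 35, 90, 133, 139, 139, 137, 136, 137, 144, 128, 97, 87]
now rod col [44, 39, 35, 16, 45, 82, 98, 99, 97, 95, 94, 94, 93, 94, 94, 94, 94, 95, 95, 95] right rim [137, 135, 94, 45, 21, 24, 18, 11, 4, 1, 67, 130, 139, 138, 137, 136, 138, 142, 118, 91, 83, 86]
pin shift (0.9401080012321472, (337, 87)) was (340,70)
tail at (0.8719168305397034, (26, 10))
tail at (0.8628010153770447, (26, 7))
```

```bash
python3 -c "
from rig import *
print(sign_off())"
```

```text
the job is handed in; nothing more can be done
None
```

I swung the eccentric's crank until its plunger stood close to fully out, an estimated 27.6 mm or more of 28 mm from the camera. I then let go, left the other crank untouched and handed the job in at about 18.5 s; no verdict was returned.

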